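# Zero the kitchen scale

### The job

The kitchen scale has stuck off zero. Push its empty pan right down to the stop and let it come back up by itself so that the mechanism settles, then turn the knob on the sloping front until the tip of the pointer stands exactly on the broad zero mark of the dial. Do not shift the things standing around the scale.

Things in the scene. Friction and masses are not known exactly. Their poses are not given: they have to be found in the camera images.
- scale: Mechanical kitchen scale, fixed to the worktop, its front turned to the robot's right: white wedge-shaped housing 250 (x) x 220 (y) x 100 mm high. Origin: centre of its underside. x points from its sloping front to its back, y to its left, z up. The slope takes up the front 101 mm and is inclined 37.9 deg from level, facing forwards and up (-x, +z).
- pan_top (a point): Centre of the upper face of the round steel pan (148 mm across, 5 mm thick, low bead round its edge) on the scale's rear part, about 126 mm above the worktop. The pan moves straight down on a spring; this point moves with it.
- pan (a joint): How far the pan is pushed down, in m: 0 highest, 0.014 at its stop, which takes about 10 N. It has friction: left alone it may hang up anywhere from 0 to 0.002; after a full stroke it comes back up to about 0.002. It turns the dial disc anticlockwise, about 110 rad per m of travel.
- knob_grip (a point): Where to put the middle of the finger pads on the black fluted round zero knob, on the -y side of the slope: on its axis, 19 mm below its top, 31 mm above the sloping face. Knob 49 mm in diameter, 38 mm high. The frame does not turn with the knob: z is its axis, out of the slope (37.9 deg from vertical), x up the slope, y to the scale's left. The dial rim stands 7 mm above the face.
- dial_center (a point): Centre of the round white dial (116 mm across) on the +y side of the slope, axis of the pointer; axes as knob_grip. Turning the knob clockwise moves the pointer clockwise, about 0.35 rad per rad of knob. The knob turns over a full turn either way, with light friction (0.1 N m), and has play: up to 0.5 rad of its turning has no effect at first or after a change of direction.
- pointer_tip (a point): Tip of the black pointer, 46 mm from dial_center; the knob turns it over the dial; the pan does not move it.
- zero_mark (a point): Where the pointer's tip must stand: the middle of the broad black zero mark (13 x 7 mm, tip on the bar) of the dial disc, 46 mm from dial_center; with the pan settled it is near the uppermost place of the dial. The other marks of the dial are thin lines 12 deg apart.
- salt_shaker: Glass salt shaker with a rounded cap, 44 mm across, 90 mm high, loose, by the scale's left flank (its +y); bystander. Origin: centre of its underside.
- tuna_tin: Flat round tin, 86 mm across, 40 mm high, loose, by the scale's right flank (its -y); bystander. Origin: centre of its underside.
- teaspoon: Steel teaspoon, 132 mm long, 9 mm high, loose, on the worktop in front of the scale; bystander. Origin: about the middle of its underside.

How it is judged:
On the way, in this order (a step that is already met when the one before it is completed fails the run):
1. the pan is pushed down to its stop (value of joint pan above 0.0128 m), for 0.1 s.
2. the pan has come back up, and the pointer is still to be set (value of joint pan below 0.004 m and distance between pointer_tip and zero_mark above 0.01 m), for 0.1 s.
At the end, for the whole second after the job is handed in: The pointer's tip stands within 3.5 mm of the middle of the zero mark, with the pan up (pushed down less than 4 mm) (distance between pointer_tip and zero_mark below 0.0035 m and value of joint pan below 0.004 m); the robot touches nothing.
It fails at once if a bystander is shifted by more than 30 mm or knocked over (distance of any of salt_shaker, tuna_tin, teaspoon from where it was at the start of the episode above 0.03 m or angle between any of salt_shaker, tuna_tin, teaspoon's own z axis and vertical above 0.5 rad).
It also fails if it takes over 64 s, if anything falls off the work surface, if the arm or the gripper's body presses on something with over 40 N, if the wrist force passes 120 N, or if a joint passes its speed limit or range.

### The arm

A 6-joint arm with a two-finger parallel gripper is mounted at the origin on a cart in front of the work surface, level with it; the furniture and walls round the work are solid. World frame = base frame: x ahead of the robot, y to its left, z up, the work surface at z = 0. Lengths are in m, angles in rad, forces in N, time in s.
With the tool pointing down it reaches from about 0.425 to 0.95 m from the base axis. Payload 3.5 kg.
Tool frame: the origin (TCP) lies midway between the tips of the shut fingers; the grasp point (between the pads) lies 19 mm behind it; z points along the fingers, y is the line along which they close (so a half turn about z gives the same grasp; the last joint's range is limited). The gripper opens to 85 mm and grips with 20 to 120 N. Pads are 22 mm wide; open, the fingers measure 114 mm over their backs; the gripper's body (76 mm by 85 mm) begins 54 mm behind the grasp point. The pads swing forward as they close: fully open they stand 13 mm farther back than shut.
Start: joints at [1.191, 0.286, 1.577, -0, 1.279, -0.15], TCP at [0.154, 0.657, 0.231] pointing down, gripper open.
Joint ranges: [-2.77, 2.77], [-0.9, 2.22], [0.21, 2.48], [-1.53, 4.67], [0.24, 2.81], [-2.84, 2.84]. Speed limits (rad/s): [2.79, 2.79, 3.14, 3.14, 3.14, 3.14].

### API

Orientations are given as a unit quaternion [x, y, z, w].
In Python, from plant import ctrl gives the robot as it stands.
- The arm moves only by the tool move_arm, never from a script. Its argument "plan" is a list of rows, each an object of numbers: "x", "y", "z": the shift along the tool's x, y, z in m; "yaw": the turn about the tool's z in rad; "fingers": the closure, from 0 (fully open) to 1 (shut). In form: [{"x": .., "y": .., "z": .., "yaw": .., "fingers": ..}, ...]. A call has 1 to 5 rows; each row is the pose to reach, as a shift and turn from the pose commanded when the call began, along the tool's axes at that moment; what a row does not reach only later rows make up. A row lasts 1/10 s, in which the tool goes at most 50 mm and 8.59 degrees, less where a joint would pass 70% of its speed; a pose out of reach is approached as far as the arm can. A call with a gripper value outside its range is refused whole. The fingers move at their own pace and stop on an object; "force" is the grip in N (left out, the last holds). Time passes only in rows, so rows that repeat a pose let the fingers close. It gives the time, the measured TCP pose, the force, the opening and the grip force at its end, in the units of the state.
- ctrl.get_state(): the state, without advancing time (a new reading comes with each control period).
- ctrl.read_camera(name): name is "side" or "top" or "wrist"; returns the picture (400x640x3 uint8, red, green, blue); there is no depth.
- ctrl.camera_model(name): a dict with "intrinsics" (3x3 intrinsics, pixels), "cam_to_world" (4x4, takes a point from camera to world coordinates); the wrist camera has in their place "tool_from_camera" (4x4, takes a point from camera to tool coordinates, whose origin is the TCP and whose axes are the flange's). Camera axes: x right, y up, looking along -z (the intrinsics and any distortion apply to the point x, -y, -z); pixel columns grow to the right and rows downward; lengths in m; the calibration is good to about 2 mm. A picture is of the moment at which its call begins: read the wrist's pose just before it. camera_model takes no time and is no camera call.
- ctrl.sign_off(): hands the job in; it is judged then, once.
The state is a dict: "time": time; "qpos": joint angles; "dq": joint speeds; "joint_efforts": joint torques, N m; "eef_pos": TCP position; "tcp_rot": TCP orientation; "contact_force": force on the tool from outside, world axes, zero at the start; "wrist_torque": the same for the moment, N m; "opening": opening from 0.0 (shut) to 1.0 (fully open); "finger_force": force on a finger pad.
Only numpy, scipy, OpenCV 4.12 (cv2) and the standard library are available. Lean on these libraries where they do the work, as an engineer would, in place of code of your own. Each camera call takes 0.05 s, during which the arm holds its last target. There are 200 camera calls.

## Working session

There is one attempt and no reset: what is moved stays moved. The work goes in short steps, Python scripts to look and compute and a tool call to move; the robot and the scene stay as the last step left them, time stands still between calls to the robot, and variables do not carry over. Pictures are saved under pics/ and viewed, at most 10 in all, crops included, and the job is handed in when it is done.

Besides the shell and the picture viewer there is one more tool, called after "Call:" as name(argument=value, ...), one argument or row to a line, values as JSON. move_arm: Moves the arm, as the interface text tells. Its arguments: {"type":"object","properties":{"plan":{"type":"array"},"force":{"type":"number"}},"required":["plan"]}

```bash
mkdir -p pics; ls
python3 - <<'E'
from plant import ctrl
import cv2, numpy as np
np.set_printoptions(precision=4,suppress=True)
s=ctrl.get_state();print(s)
for n in("side","top","wrist"):
    cv2.imwrite(f"pics/{n}0.png",ctrl.read_camera(n)[:,:,::-1]);print(n,ctrl.camera_model(n))
E
```

```text
pics
{'time': 0.0, 'qpos': array([ 1.191 ,  0.2872,  1.5782, -0.    ,  1.2786, -0.15  ]), 'dq': array([-0.0008, -0.0017,  0.0007,  0.    , -0.0006,  0.0012]), 'joint_efforts': array([  0.0004, -40.5979, -29.2629,  -0.0001,   0.0059,  -0.    ]), 'eef_pos': array([0.1535, 0.6566, 0.2299]), 'tcp_rot': array([ 0.1146,  0.9934, -0.0011, -0.0003]), 'contact_force': array([-0.7363, -0.3233,  0.0066]), 'wrist_torque': array([ 0.0105,  0.0024, -0.0113]), 'finger_force': 0.0, 'opening': 0.9961908027191952}
side {'intrinsics': array([[455.4597,   0.    , 323.9047],
       [  0.    , 455.4597, 202.0684],
       [  0.    ,   0.    ,   1.    ]]), 'cam_to_world': array([[ 0.8109,  0.3018, -0.5013,  0.01  ],
       [-0.5849,  0.3966, -0.7075, -0.5718],
       [-0.0147,  0.867 ,  0.4982,  0.6163],
       [ 0.    ,  0.    ,  0.    ,  1.    ]])}
top {'intrinsics': array([[498.2632,   0.    , 322.4744],
       [  0.    , 498.2632, 200.5657],
       [  0.    ,   0.    ,   1.    ]]), 'cam_to_world': array([[-0.0142,  0.9885, -0.1508,  0.3998],
       [-0.9993, -0.0193, -0.0327,  0.1632],
       [-0.0352,  0.1502,  0.988 ,  1.023 ],
       [ 0.    ,  0.    ,  0.    ,  1.    ]])}
wrist {'intrinsics': array([[339.9971,   0.    , 322.6461],
       [  0.    , 339.9971, 200.3755],
       [  0.    ,   0.    ,   1.    ]]), 'tool_from_camera': array([[-0.0009,  0.9532,  0.3024,  0.0778],
       [ 1.    ,  0.0013, -0.0011,  0.0004],
       [-0.0014,  0.3024, -0.9532, -0.1428],
       [ 0.    ,  0.    ,  0.    ,  1.    ]])}
```

Run:
```python
import cv2, numpy as np
a=cv2.imread("pics/side0.png");b=cv2.imread("pics/top0.png")
cv2.imwrite("pics/both.png",np.vstack([a[:300],b[:300]]))
```

```text
(no output)
```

View pics/side0.png

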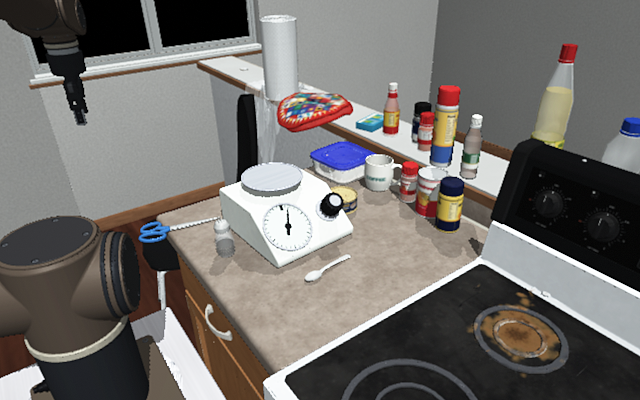

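View pics/top0.png

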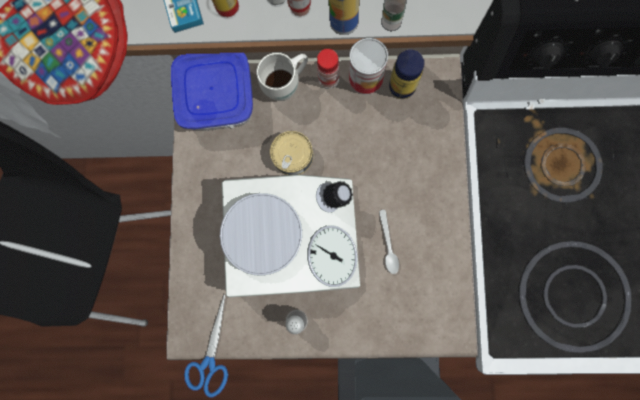

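The side view shows the scale with its dial at (287,228), knob at (330,205) and pan at (271,180). The top view shows the pan centre at about (260,234), the knob top at (342,194) and the dial at (332,255). The tin is at (291,152), the salt shaker at (295,323) and the spoon at (389,245). I'll fit the scale pose from these.

```bash
cat > h.py <<'E'
from plant import ctrl
import cv2, numpy as np
from scipy.spatial.transform import Rotation as R
from scipy.optimize import least_squares
np.set_printoptions(precision=4,suppress=True)
def cam(n,s=None):
    m=ctrl.camera_model(n);K=m["intrinsics"]
    if n!="wrist": return K,m["cam_to_world"]
    T=np.eye(4);T[:3,:3]=R.from_quat(s["tcp_rot"]).as_matrix();T[:3,3]=s["eef_pos"]
    return K,T@m["tool_from_camera"]
def ray(c,uv):
    K,T=c;d=np.linalg.solve(K,[uv[0],uv[1],1]);return T[:3,3],T[:3,:3]@(d*[1,-1,-1])
def onz(c,uv,z):
    o,d=ray(c,uv);return o+d*(z-o[2])/d[2]
def proj(c,p):
    K,T=c;q=(np.asarray(p)-T[:3,3])@T[:3,:3]*[1,-1,-1];q=q@K.T;return q[...,:2]/q[...,2:]
E
python3 - <<'E'
from h import *
t=cam("top")
for n,uv,z in [("pan",(260,234),.126),("BL",(228,296),.1),("BR",(222,181),.1),("FR",(354,179),.02),("FL",(359,288),.02),("knobtop",(343,194),.1),("dial",(332,255),.06),("tin",(291,152),.04),("salt",(295,322),.09),("spoonA",(382,212),.005),("spoonB",(391,268),.005)]:
    print(n,onz(t,uv,z))
a=cv2.imread("pics/top0.png");cv2.imwrite("pics/tc.png",cv2.resize(a[170:305,212:372],None,fx=5,fy=4.4,interpolation=cv2.INTER_CUBIC))
E
```

```text
pan [0.4777 0.307  0.126 ]
BL [0.3671 0.3696 0.1   ]
BR [0.582  0.3842 0.1   ]
FR [0.5963 0.1312 0.02  ]
FL [0.3764 0.1265 0.02  ]
knobtop [0.5524 0.155  0.1   ]
dial [0.4406 0.1782 0.06  ]
tin [0.6509 0.2583 0.04  ]
salt [0.3183 0.2476 0.09  ]
spoonA [0.5291 0.075  0.005 ]
spoonB [0.4149 0.0606 0.005 ]
```

Call:
move_arm(
  plan=[
    {"x": -0.395,"y": -0.267,"z": 0,"yaw": 1.34,"fingers": 1},
    {"x": -0.395,"y": -0.267,"z": 0,"yaw": 1.34,"fingers": 1},
    {"x": -0.395,"y": -0.267,"z": 0,"yaw": 1.34,"fingers": 1},
    {"x": -0.395,"y": -0.267,"z": 0,"yaw": 1.34,"fingers": 1},
    {"x": -0.395,"y": -0.267,"z": 0,"yaw": 1.34,"fingers": 1},
  ],
)

```text
time: 0.65
eef_pos: [0.3243, 0.472, 0.231]
tcp_rot: [0.473, 0.881, -0.0, -0.0]
contact_force: [0.9, 0.3, -0.1]
opening: 0.142
finger_force: 0.0
```

Call:
move_arm(
  plan=[
    {"x": -0.223,"y": 0.037,"z": 0,"yaw": 0.585,"fingers": 1},
    {"x": -0.223,"y": 0.037,"z": 0,"yaw": 0.585,"fingers": 1},
    {"x": -0.223,"y": 0.037,"z": 0,"yaw": 0.585,"fingers": 1},
    {"x": -0.223,"y": 0.037,"z": 0,"yaw": 0.585,"fingers": 1},
    {"x": -0.223,"y": 0.037,"z": 0,"yaw": 0.585,"fingers": 1},
  ],
)

```text
time: 1.15
eef_pos: [0.4805, 0.3062, 0.2311]
tcp_rot: [0.707, 0.707, -0.0, 0.0]
contact_force: [-0.4, 1.4, -0.1]
opening: -0.002
finger_force: 0.0
```

Run:
```python
from h import *
s=ctrl.get_state();print(s["time"],s["eef_pos"],s["tcp_rot"],s["qpos"])
cv2.imwrite("pics/w1.png",ctrl.read_camera("wrist")[:,:,::-1])
```

```text
1.15 [0.4805 0.3062 0.2311] [ 0.7069  0.7073 -0.0002  0.0004] [ 0.3898  0.0561  1.8395 -0.0009  1.2461  0.3894]
```

View pics/w1.png

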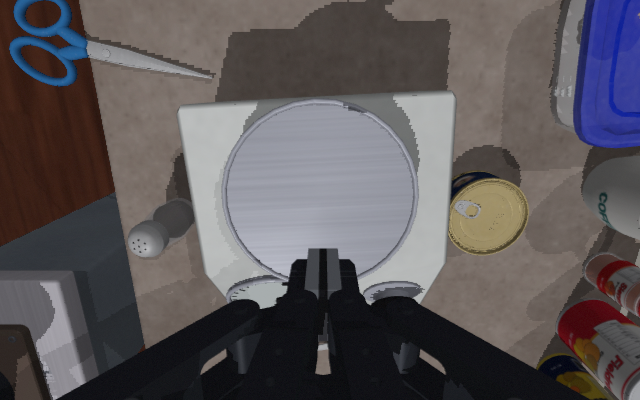

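The wrist view shows the pan rim spanning columns 226–418 and rows 100–281, with its centre near (321,190). The housing's back corners are at (180,108) and (455,95), and the fingertips are at (322,250).

Run:
```python
from h import *
s=ctrl.get_state();c=cam("wrist",s)
for uv,z in [((226,192),.126),((418,192),.126),((320,100),.126),((320,281),.126),((180,107),.1),((455,95),.1),((147,240),.085),((488,214),.04)]: print(uv,onz(c,uv,z))
print(proj(c,s["eef_pos"]))
```

```text
(226, 192) [0.4089 0.3106 0.126 ]
(418, 192) [0.5546 0.3105 0.126 ]
(320, 100) [0.4803 0.3775 0.126 ]
(320, 281) [0.48  0.234 0.126]
(180, 107) [0.3715 0.3718 0.1   ]
(455, 95) [0.5841 0.3806 0.1   ]
(147, 240) [0.32   0.2526 0.085 ]
(488, 214) [0.6551 0.2615 0.04  ]
[323.5398 266.8098]
```

Call:
move_arm(
  plan=[
    {"z": 0.04},
    {"z": 0.08},
    {"z": 0.097},
    {"z": 0.097},
  ],
)

```text
validation failed for argument at $.pl...
```

Call:
move_arm(
  plan=[
    {"x": 0,"y": 0,"z": 0.045,"yaw": 0,"fingers": 1},
    {"x": 0,"y": 0,"z": 0.085,"yaw": 0,"fingers": 1},
    {"x": 0,"y": 0,"z": 0.1,"yaw": 0,"fingers": 1},
    {"x": 0,"y": 0,"z": 0.108,"yaw": 0,"fingers": 1},
    {"x": 0,"y": 0,"z": 0.113,"yaw": 0,"fingers": 1},
  ],
)

```text
time: 1.7
eef_pos: [0.4783, 0.3094, 0.1196]
tcp_rot: [0.705, 0.709, -0.001, -0.0]
contact_force: [-5.1, -2.2, 8.2]
opening: 0.001
finger_force: 3.8
```

Call:
move_arm(
  plan=[
    {"x": 0,"y": 0,"z": 0.003,"yaw": 0,"fingers": 1},
    {"x": 0,"y": 0,"z": 0.005,"yaw": 0,"fingers": 1},
    {"x": 0,"y": 0,"z": 0.005,"yaw": 0,"fingers": 1},
  ],
)

```text
time: 2.0
eef_pos: [0.479, 0.3098, 0.1161]
tcp_rot: [0.705, 0.71, 0.001, 0.0]
contact_force: [-2.5, -1.2, 5.5]
opening: -0.001
finger_force: 2.6
```

Call:
move_arm(
  plan=[
    {"x": 0,"y": 0,"z": 0.003,"yaw": 0,"fingers": 1},
    {"x": 0,"y": 0,"z": 0.006,"yaw": 0,"fingers": 1},
    {"x": 0,"y": 0,"z": 0.006,"yaw": 0,"fingers": 1},
  ],
)

```text
time: 2.3
eef_pos: [0.4792, 0.3099, 0.113]
tcp_rot: [0.705, 0.71, -0.0, 0.0]
contact_force: [-8.7, -5.4, 16.9]
opening: 0.004
finger_force: 8.6
```

Call:
move_arm(
  plan=[
    {"x": 0,"y": 0,"z": 0.003,"yaw": 0,"fingers": 1},
    {"x": 0,"y": 0,"z": 0.003,"yaw": 0,"fingers": 1},
    {"x": 0,"y": 0,"z": 0.003,"yaw": 0,"fingers": 1},
  ],
)

```text
time: 2.6
eef_pos: [0.4793, 0.3099, 0.113]
tcp_rot: [0.704, 0.71, -0.0, 0.0]
contact_force: [-14.8, -7.9, 29.6]
opening: 0.001
finger_force: 14.7
```

Call:
move_arm(
  plan=[
    {"x": 0,"y": 0,"z": -0.015,"yaw": 0,"fingers": 1},
    {"x": 0,"y": 0,"z": -0.04,"yaw": 0,"fingers": 1},
    {"x": 0,"y": 0,"z": -0.085,"yaw": 0,"fingers": 0},
    {"x": -0.02,"y": 0.005,"z": -0.13,"yaw": 0,"fingers": 0},
    {"x": -0.07,"y": 0.02,"z": -0.14,"yaw": 0,"fingers": 0},
  ],
)

```text
time: 3.1
eef_pos: [0.5012, 0.2453, 0.2531]
tcp_rot: [0.703, 0.711, 0.007, 0.004]
contact_force: [1.6, -0.2, 0.9]
opening: 0.507
finger_force: 0.0
```

Call:
move_arm(
  plan=[
    {"x": -0.14,"y": 0,"z": 0,"yaw": 0,"fingers": 0},
    {"x": -0.14,"y": 0,"z": 0,"yaw": 0,"fingers": 0},
    {"x": -0.14,"y": 0,"z": 0,"yaw": 0,"fingers": 0},
    {"x": -0.14,"y": 0,"z": 0,"yaw": 0,"fingers": 0},
  ],
)

```text
time: 3.5
eef_pos: [0.5, 0.0986, 0.2458]
tcp_rot: [0.707, 0.707, 0.001, 0.002]
contact_force: [-0.4, -0.0, 0.5]
opening: 1.002
finger_force: 0.0
```

Run:
```python
from h import *
s=ctrl.get_state();np.save("s2.npy",s,allow_pickle=True);print(s["time"],s["eef_pos"],s["tcp_rot"],s["qpos"])
cv2.imwrite("pics/w2.png",ctrl.read_camera("wrist")[:,:,::-1])
cv2.imwrite("pics/t2.png",ctrl.read_camera("top")[:,:,::-1])
```

```text
3.5 [0.5    0.0986 0.2458] [0.7068 0.7074 0.0011 0.0021] [-0.0039 -0.0979  1.9636 -0.0013  1.2714 -0.0044]
```

View pics/w2.png

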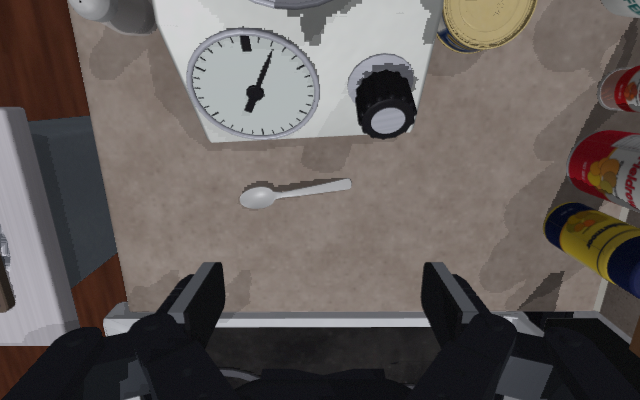

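The dial centre is at (255,93), the pointer tip at (272,49), the zero mark at (246,44) and the knob top at (388,122). The pan has come up and the pointer is right of the mark. Next I'll compute the angles and the knob pose.

```bash
cat >> h.py <<'E'
a=np.radians(37.9)
def frame(yaw=np.radians(2.0),o=(.483,.251,0)):
    Rw=R.from_euler("z",np.pi/2+yaw).as_matrix()
    Rs=Rw@np.array([[np.cos(a),0,-np.sin(a)],[0,1,0],[np.sin(a),0,np.cos(a)]])
    return np.array(o),Rw,Rs
def onslope(c,uv,h):
    o,Rw,Rs=frame();p0=o+Rw@[-.024,0,.1]+Rs[:,2]*h
    q,d=ray(c,uv);n=Rs[:,2];p=q+d*((p0-q)@n)/(d@n);return p,(p-p0)@Rs
E
python3 - <<'E'
from h import *
s=np.load("s2.npy",allow_pickle=True).item();c=cam("wrist",s)
for n,uv,h in [("dial",(255,93),.005),("rimL",(187,84),.007),("rimR",(321,88),.007),("rimT",(250,28),.007),("rimB",(258,138),.007),("tip",(272,49),.005),("zero",(246,44),.005),("knobtop",(388,121),.05),("collar",(381,78),.01)]:
    print(n,*onslope(c,uv,h))
m,tp,z=[onslope(c,u,.005)[1] for u in((255,93),(272,49),(246,44))]
ang=lambda p:np.arctan2(-(p-m)[1],(p-m)[0]); print("cw angles tip,zero",ang(tp),ang(z),np.linalg.norm(tp-m),np.linalg.norm(z-m))
for uv in[(122,0),(211,142),(427,80)]:print(onz(c,uv,.02))
t=cam("top")
for uv in[(332,255),(343,194)]:print(onslope(t,uv,.005)[0],onslope(t,uv,.05)[0])
E
```

```text
dial [0.4399 0.1763 0.0681] [-0.0584  0.0457 -0.    ]
rimL [0.3835 0.1837 0.0779] [-0.0449  0.1018 -0.    ]
rimR [0.4991 0.1805 0.0723] [-0.0541 -0.0136  0.    ]
rimT [0.446  0.2227 0.1066] [ 0.0017  0.038  -0.    ]
rimB [0.4345 0.1323 0.0365] [-0.1123  0.0526 -0.    ]
tip [0.4601 0.2098 0.0936] [-0.0169  0.0243  0.    ]
zero [0.4403 0.213  0.0966] [-0.0119  0.044  -0.    ]
knobtop [0.5537 0.1546 0.1051] [-0.0559 -0.0672 -0.    ]
collar [0.5503 0.1885 0.0809] [-0.0439 -0.0651  0.    ]
cw angles tip,zero 0.4760354660955898 0.03602445714280282 0.046661471850412695 0.04649957302144969
[0.3092 0.261  0.02  ]
[0.3807 0.126  0.02  ]
[0.6077 0.189  0.02  ]
[0.4402 0.1781 0.0695] [0.4378 0.1772 0.1259]
[0.561  0.1546 0.0479] [0.5515 0.1551 0.1056]
```

Call:
move_arm(
  force=25,
  plan=[
    {"x": 0.064,"y": 0.052,"z": 0.06,"yaw": 0.6,"fingers": 0},
    {"x": 0.064,"y": 0.052,"z": 0.06,"yaw": 0.6,"fingers": 0},
    {"x": 0.064,"y": 0.052,"z": 0.06,"yaw": 0.6,"fingers": 0},
    {"x": 0.064,"y": 0.052,"z": 0.06,"yaw": 0.6,"fingers": 0},
    {"x": 0.064,"y": 0.052,"z": 0.06,"yaw": 0.6,"fingers": 0},
  ],
)

```text
time: 4.1
eef_pos: [0.5506, 0.1687, 0.1836]
tcp_rot: [0.882, 0.471, 0.0, -0.0]
contact_force: [-0.2, 0.5, 0.4]
opening: 1.001
finger_force: 0.0
```

Call:
move_arm(
  plan=[
    {"x": -0.004,"y": 0.004,"z": 0.03,"yaw": 0,"fingers": 0},
    {"x": -0.004,"y": 0.004,"z": 0.06,"yaw": 0,"fingers": 0},
    {"x": -0.004,"y": 0.004,"z": 0.06,"yaw": 0,"fingers": 0},
    {"x": -0.004,"y": 0.004,"z": 0.06,"yaw": 0,"fingers": 0},
  ],
)

```text
time: 4.5
eef_pos: [0.5515, 0.1617, 0.1243]
tcp_rot: [0.882, 0.47, 0.0, -0.0]
contact_force: [0.5, -0.4, 1.3]
opening: 0.993
finger_force: 0.0
```

Good position; I'll descend 46 mm, close, and turn.

Call:
move_arm(
  plan=[
    {"x": 0.001,"y": 0,"z": 0.025,"yaw": 0,"fingers": 0},
    {"x": 0.001,"y": 0,"z": 0.046,"yaw": 0,"fingers": 0},
    {"x": 0.001,"y": 0,"z": 0.046,"yaw": 0,"fingers": 0},
    {"x": 0.001,"y": 0,"z": 0.046,"yaw": 0,"fingers": 0.5},
  ],
)

```text
time: 4.9
eef_pos: [0.5533, 0.1622, 0.0797]
tcp_rot: [0.883, 0.47, 0.001, 0.0]
contact_force: [0.1, 0.2, 0.4]
opening: 0.856
finger_force: 0.0
```

Call:
move_arm(
  force=25,
  plan=[
    {"x": 0,"y": 0,"z": 0,"yaw": 0,"fingers": 1},
    {"x": 0,"y": 0,"z": 0,"yaw": 0,"fingers": 1},
    {"x": 0,"y": 0,"z": 0,"yaw": 0,"fingers": 1},
    {"x": 0,"y": 0,"z": 0,"yaw": 0,"fingers": 1},
  ],
)

```text
time: 5.3
eef_pos: [0.5534, 0.1624, 0.0808]
tcp_rot: [0.883, 0.469, 0.001, 0.0]
contact_force: [-2.7, -0.3, 5.9]
opening: 0.628
finger_force: 24.4
```

Call:
move_arm(
  plan=[
    {"x": 0,"y": 0,"z": 0,"yaw": -0.12,"fingers": 1},
    {"x": 0,"y": 0,"z": 0,"yaw": -0.24,"fingers": 1},
    {"x": 0,"y": 0,"z": 0,"yaw": -0.36,"fingers": 1},
    {"x": 0,"y": 0,"z": 0,"yaw": -0.48,"fingers": 1},
    {"x": 0,"y": 0,"z": 0,"yaw": -0.6,"fingers": 1},
  ],
)

```text
time: 5.8
eef_pos: [0.5543, 0.1634, 0.0804]
tcp_rot: [0.704, 0.71, 0.004, 0.001]
contact_force: [3.9, 3.7, 1.6]
opening: 0.567
finger_force: 25.0
```

Call:
move_arm(
  plan=[
    {"x": 0,"y": 0,"z": 0,"yaw": -0.12,"fingers": 1},
    {"x": 0,"y": 0,"z": 0,"yaw": -0.24,"fingers": 1},
    {"x": 0,"y": 0,"z": 0,"yaw": -0.36,"fingers": 1},
    {"x": 0,"y": 0,"z": 0,"yaw": -0.48,"fingers": 1},
    {"x": 0,"y": 0,"z": 0,"yaw": -0.6,"fingers": 1},
  ],
)

```text
time: 6.3
eef_pos: [0.5573, 0.1614, 0.0833]
tcp_rot: [0.465, 0.885, 0.004, 0.006]
contact_force: [-5.6, -15.0, 18.0]
opening: 0.563
finger_force: 76.7
```

Run:
```python
from h import *
a=ctrl.read_camera("side")[:,:,::-1];b=cv2.imread("pics/side0.png")
f=lambda i:cv2.resize(i[190:265,245:355],None,fx=7,fy=4,interpolation=cv2.INTER_CUBIC)
cv2.imwrite("pics/s3.png",a);cv2.imwrite("pics/s3c.png",np.vstack([f(b),f(a)]))
```

```text
(no output)
```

View pics/s3c.png

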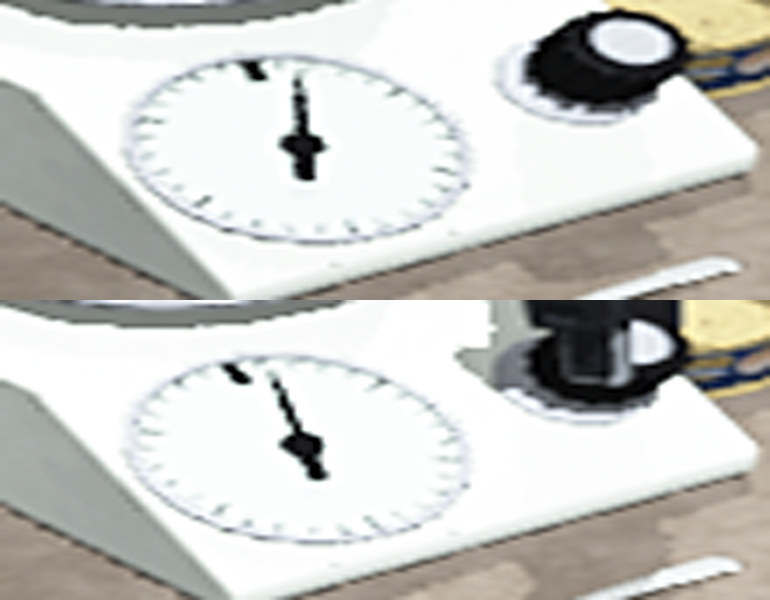

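The dial is visible and the pointer has moved toward the mark. In the lower crop the centre is at (302,447), the tip at (274,374) and the zero mark at (237,372).

```bash
cat >> h.py <<'E'
def sideang(pts,y0,x0=245,y1=190,fx=7,fy=4):
    c=cam("side");q=[onslope(c,(x0+(u+.5)/fx-.5,y1+(v-y0+.5)/fy-.5),.005)[1] for u,v in pts];m=q[0]
    return [(np.arctan2(-(p-m)[1],(p-m)[0]),np.linalg.norm(p-m)) for p in q[1:]],m
E
python3 - <<'E'
from h import *
print(sideang([(302,147),(298,76),(252,70)],0));print(sideang([(302,447),(274,374),(237,372)],300))
E
```

```text
([(np.float64(0.4870290291981301), np.float64(0.044254677981773086)), (np.float64(0.1636678207282568), np.float64(0.04870870046051972))], array([-0.0637,  0.0486, -0.    ]))
([(np.float64(0.3069051662190838), np.float64(0.045276390238977914)), (np.float64(0.0527471622711829), np.float64(0.048833255168373266))], array([-0.0637,  0.0486, -0.    ]))
```

Call:
move_arm(
  force=25,
  plan=[
    {"x": 0,"y": 0,"z": 0,"yaw": 0,"fingers": 0},
    {"x": 0,"y": 0,"z": 0,"yaw": 0,"fingers": 0},
    {"x": 0,"y": 0,"z": 0,"yaw": 0,"fingers": 0},
    {"x": 0,"y": 0,"z": 0,"yaw": 0,"fingers": 0},
  ],
)

```text
time: 6.75
eef_pos: [0.5521, 0.1621, 0.0778]
tcp_rot: [0.464, 0.886, 0.0, 0.0]
contact_force: [-0.0, 0.0, 0.2]
opening: 0.99
finger_force: 0.0
```

Call:
move_arm(
  plan=[
    {"x": 0,"y": 0,"z": -0.01,"yaw": 0.14,"fingers": 0},
    {"x": 0,"y": 0,"z": -0.01,"yaw": 0.28,"fingers": 0},
    {"x": 0,"y": 0,"z": -0.01,"yaw": 0.42,"fingers": 0},
    {"x": 0,"y": 0,"z": -0.01,"yaw": 0.56,"fingers": 0},
    {"x": 0,"y": 0,"z": -0.01,"yaw": 0.7,"fingers": 0},
  ],
)

```text
time: 7.25
eef_pos: [0.5519, 0.1622, 0.0875]
tcp_rot: [0.741, 0.671, -0.0, -0.0]
contact_force: [-0.7, -0.7, -0.3]
opening: 0.996
finger_force: 0.0
```

Call:
move_arm(
  plan=[
    {"x": 0,"y": 0,"z": 0,"yaw": 0.14,"fingers": 0},
    {"x": 0,"y": 0,"z": 0,"yaw": 0.28,"fingers": 0},
    {"x": 0,"y": 0,"z": 0,"yaw": 0.4,"fingers": 0},
    {"x": 0,"y": 0,"z": 0.01,"yaw": 0.4,"fingers": 0},
    {"x": 0,"y": 0,"z": 0.01,"yaw": 0.4,"fingers": 0.5},
  ],
)

```text
time: 7.75
eef_pos: [0.5507, 0.1619, 0.0758]
tcp_rot: [0.858, 0.514, -0.002, -0.001]
contact_force: [0.6, -1.1, -0.2]
opening: 0.858
finger_force: 0.0
```

Call:
move_arm(
  force=25,
  plan=[
    {"x": 0,"y": 0,"z": 0,"yaw": 0,"fingers": 1},
    {"x": 0,"y": 0,"z": 0,"yaw": 0,"fingers": 1},
    {"x": 0,"y": 0,"z": 0,"yaw": 0,"fingers": 1},
    {"x": 0,"y": 0,"z": 0,"yaw": 0,"fingers": 1},
  ],
)

```text
time: 8.15
eef_pos: [0.5525, 0.1614, 0.0778]
tcp_rot: [0.858, 0.513, 0.0, 0.001]
contact_force: [2.1, -2.8, -0.6]
opening: 0.627
finger_force: 24.9
```

Next, turn by 0.7, then measure.

Call:
move_arm(
  plan=[
    {"x": 0,"y": 0,"z": 0,"yaw": -0.12,"fingers": 1},
    {"x": 0,"y": 0,"z": 0,"yaw": -0.24,"fingers": 1},
    {"x": 0,"y": 0,"z": 0,"yaw": -0.36,"fingers": 1},
    {"x": 0,"y": 0,"z": 0,"yaw": -0.48,"fingers": 1},
    {"x": 0,"y": 0,"z": 0,"yaw": -0.6,"fingers": 1},
  ],
)

```text
time: 8.65
eef_pos: [0.5545, 0.1624, 0.0789]
tcp_rot: [0.668, 0.744, 0.003, 0.002]
contact_force: [5.7, 2.7, -4.9]
opening: 0.567
finger_force: 28.8
```

Call:
move_arm(
  plan=[
    {"x": 0,"y": 0,"z": 0,"yaw": -0.1,"fingers": 1},
    {"x": 0,"y": 0,"z": 0,"yaw": -0.1,"fingers": 1},
  ],
)

```text
time: 8.85
eef_pos: [0.555, 0.1626, 0.079]
tcp_rot: [0.632, 0.775, 0.004, 0.002]
contact_force: [5.7, 0.6, -1.1]
opening: 0.566
finger_force: 33.7
```

Run:
```python
from h import *
a=ctrl.read_camera("side")[:,:,::-1];b=ctrl.read_camera("top")[:,:,::-1]
f=lambda i:cv2.resize(i,(770,300),interpolation=cv2.INTER_CUBIC)
cv2.imwrite("pics/s4c.png",np.vstack([f(a[190:265,245:355]),f(b[220:290,297:367])]))
```

```text
(no output)
```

View pics/s4c.png

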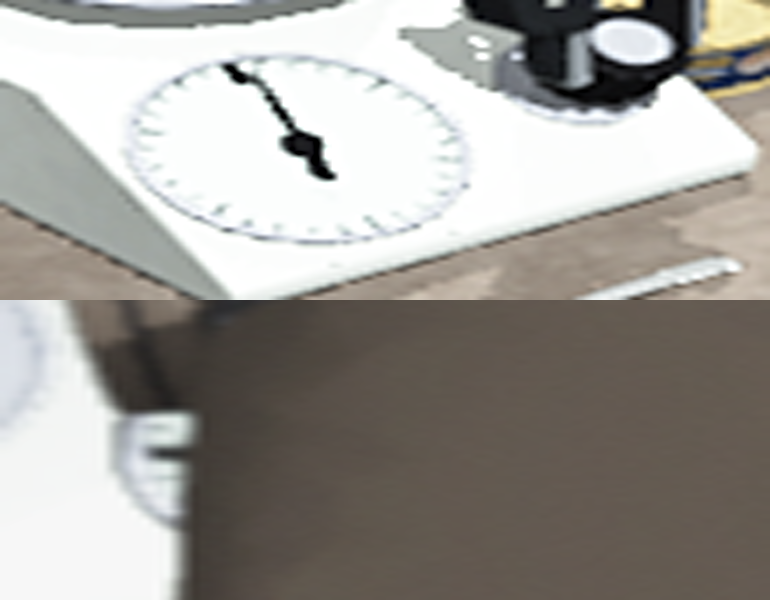

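The pointer is now nearly on the mark. Its line runs from the centre at (302,147) through (262,88), and the mark's middle is at (237,72).

Run:
```python
from h import *
print(sideang([(302,147),(262,88),(255,80),(237,72)],0)[0])
```

```text
[(np.float64(0.14867812444717762), np.float64(0.03730970763768276)), (np.float64(0.13643415988815177), np.float64(0.042554202250595474)), (np.float64(0.0527471622711829), np.float64(0.048833255168373266))]
```

Call:
move_arm(
  plan=[
    {"x": 0,"y": 0,"z": 0,"yaw": -0.1,"fingers": 1},
    {"x": 0,"y": 0,"z": 0,"yaw": -0.2,"fingers": 1},
    {"x": 0,"y": 0,"z": 0,"yaw": -0.3,"fingers": 1},
    {"x": 0,"y": 0,"z": 0,"yaw": -0.3,"fingers": 1},
  ],
)

```text
time: 9.35
eef_pos: [0.557, 0.1613, 0.0812]
tcp_rot: [0.511, 0.86, 0.004, 0.005]
contact_force: [3.2, -6.4, 5.2]
opening: 0.565
finger_force: 68.1
```

Call:
move_arm(
  plan=[
    {"x": 0,"y": 0,"z": 0,"yaw": 0,"fingers": 0},
    {"x": 0,"y": 0,"z": 0,"yaw": 0,"fingers": 0},
    {"x": 0,"y": 0,"z": 0,"yaw": 0,"fingers": 0},
    {"x": 0,"y": 0,"z": -0.04,"yaw": 0,"fingers": 0},
    {"x": 0,"y": 0,"z": -0.09,"yaw": 0,"fingers": 0},
  ],
)

```text
time: 9.85
eef_pos: [0.5486, 0.1619, 0.1644]
tcp_rot: [0.507, 0.862, -0.003, -0.004]
contact_force: [0.1, -0.0, -0.1]
opening: 1.002
finger_force: 0.0
```

Call:
move_arm(
  plan=[
    {"x": -0.03,"y": -0.073,"z": -0.08,"yaw": 0.5,"fingers": 0},
    {"x": -0.03,"y": -0.073,"z": -0.08,"yaw": 0.5,"fingers": 0},
    {"x": -0.03,"y": -0.073,"z": -0.08,"yaw": 0.5,"fingers": 0},
    {"x": -0.03,"y": -0.073,"z": -0.08,"yaw": 0.5,"fingers": 0},
    {"x": -0.03,"y": -0.073,"z": -0.08,"yaw": 0.5,"fingers": 0},
  ],
)

```text
time: 10.35
eef_pos: [0.502, 0.1003, 0.2479]
tcp_rot: [0.705, 0.709, -0.0, -0.0]
contact_force: [-0.6, -0.4, 0.3]
opening: 0.999
finger_force: 0.0
```

Run:
```python
from h import *
s=ctrl.get_state();np.save("s5.npy",s,allow_pickle=True);print(s["time"],s["eef_pos"],s["tcp_rot"])
i=ctrl.read_camera("wrist")[:,:,::-1];cv2.imwrite("pics/w5.png",i)
cv2.imwrite("pics/w5c.png",cv2.resize(i[10:150,180:340],None,fx=4,fy=4,interpolation=cv2.INTER_CUBIC))
```

```text
10.35 [0.502  0.1003 0.2479] [ 0.7049  0.7093 -0.0002 -0.0003]
```

View pics/w5c.png

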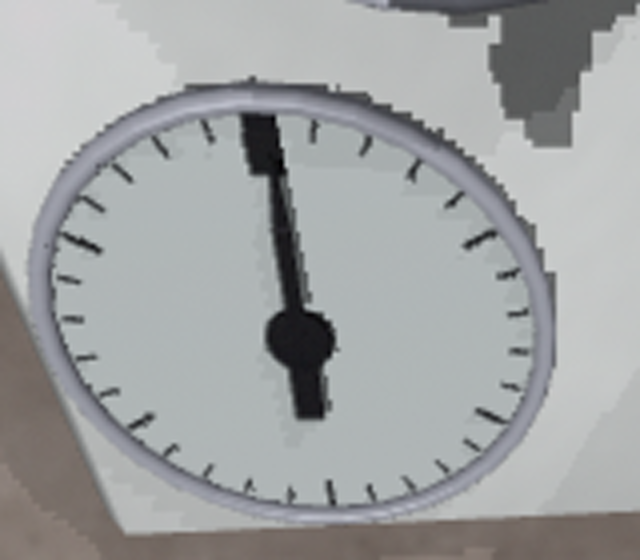

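The crop shows the dial centre at (301,339), the pointer axis through (281,190) and the zero mark's middle at about (264,143). The pointer stands slightly right of the middle.

Run:
```python
from h import *
s=np.load("s5.npy",allow_pickle=True).item();c=cam("wrist",s)
i=cv2.cvtColor(cv2.imread("pics/w5c.png"),cv2.COLOR_BGR2GRAY)
for r in (115,125,135,145,155,165,172,180,190,205,220,240,260,280,380,395,410):
    x=np.where(i[r,225:345]<75)[0]+225; print(r,x.min() if len(x) else 0,x.max() if len(x) else 0, end="; ")
P=lambda u,v,h=.005:onslope(c,(180+(u+.5)/4-.5,10+(v+.5)/4-.5),h)[1]
m=P(301,339)
for uv in[(281,190),(284,220),(287,250),(311,412),(264,143)]:
    p=P(*uv);d=p-m;print(uv,np.arctan2(-d[1],d[0]),np.linalg.norm(d))
```

```text
115 241 274; 125 243 316; 135 243 278; 145 245 278; 155 247 282; 165 251 283; 172 252 286; 180 270 280; 190 271 282; 205 272 285; 220 273 289; 240 274 293; 260 278 296; 280 281 300; 380 291 320; 395 294 324; 410 297 324; (281, 190) 0.07621841161783051 0.03686800893708588
(284, 220) 0.06913865077637402 0.030032132345147858
(287, 250) 0.057279273350344904 0.022917012470042644
(311, 412) -3.0676367912078026 0.021164242084088368
(264, 143) 0.03142805838480789 0.04699602340339964
```

It is about 1.5–2 mm short on the clockwise side. A small safe nudge of 0.2 rad will centre it.

Call:
move_arm(
  plan=[
    {"x": 0.062,"y": 0.05,"z": 0.06,"yaw": 0.1,"fingers": 0},
    {"x": 0.062,"y": 0.05,"z": 0.06,"yaw": 0.1,"fingers": 0},
    {"x": 0.062,"y": 0.05,"z": 0.06,"yaw": 0.1,"fingers": 0},
    {"x": 0.062,"y": 0.05,"z": 0.12,"yaw": 0.1,"fingers": 0},
    {"x": 0.062,"y": 0.05,"z": 0.12,"yaw": 0.1,"fingers": 0},
  ],
)

```text
time: 10.9
eef_pos: [0.5483, 0.1624, 0.122]
tcp_rot: [0.739, 0.674, -0.005, -0.003]
contact_force: [-0.4, 0.7, -1.3]
opening: 1.001
finger_force: 0.0
```

Call:
move_arm(
  plan=[
    {"x": 0,"y": 0,"z": 0.03,"yaw": 0,"fingers": 0},
    {"x": 0,"y": 0,"z": 0.05,"yaw": 0,"fingers": 0},
    {"x": 0,"y": 0,"z": 0.05,"yaw": 0,"fingers": 0},
  ],
)

```text
time: 11.2
eef_pos: [0.5497, 0.162, 0.0753]
tcp_rot: [0.739, 0.673, -0.003, -0.002]
contact_force: [-0.5, -0.4, -0.8]
opening: 1.0
finger_force: 0.0
```

Call:
move_arm(
  force=25,
  plan=[
    {"x": 0,"y": 0.002,"z": 0,"yaw": 0,"fingers": 1},
    {"x": 0,"y": 0.002,"z": 0,"yaw": 0,"fingers": 1},
    {"x": 0,"y": 0.002,"z": 0,"yaw": 0,"fingers": 1},
    {"x": 0,"y": 0.002,"z": 0,"yaw": 0,"fingers": 1},
    {"x": 0,"y": 0.002,"z": 0,"yaw": 0,"fingers": 1},
  ],
)

```text
time: 11.7
eef_pos: [0.554, 0.162, 0.0804]
tcp_rot: [0.739, 0.674, -0.001, -0.0]
contact_force: [-5.3, -1.6, 7.3]
opening: 0.572
finger_force: 24.8
```

Call:
move_arm(
  plan=[
    {"x": 0,"y": 0,"z": 0,"yaw": -0.1,"fingers": 1},
    {"x": 0,"y": 0,"z": 0,"yaw": -0.2,"fingers": 1},
    {"x": 0,"y": 0,"z": 0,"yaw": -0.2,"fingers": 1},
  ],
)

```text
time: 12.0
eef_pos: [0.5545, 0.1637, 0.0795]
tcp_rot: [0.669, 0.743, 0.002, -0.001]
contact_force: [-4.3, 3.3, 3.8]
opening: 0.564
finger_force: 27.4
```

Call:
move_arm(
  plan=[
    {"x": 0,"y": 0,"z": 0,"yaw": 0,"fingers": 0},
    {"x": 0,"y": 0,"z": 0,"yaw": 0,"fingers": 0},
    {"x": 0,"y": 0,"z": 0,"yaw": 0,"fingers": 0},
    {"x": 0,"y": 0,"z": -0.04,"yaw": 0,"fingers": 0},
    {"x": 0,"y": 0,"z": -0.09,"yaw": 0,"fingers": 0},
  ],
)

```text
time: 12.5
eef_pos: [0.5524, 0.1618, 0.1657]
tcp_rot: [0.669, 0.743, -0.003, -0.002]
contact_force: [0.3, -0.0, -0.7]
opening: 1.003
finger_force: 0.0
```

Call:
move_arm(
  plan=[
    {"x": -0.05,"y": -0.118,"z": -0.08,"yaw": 0.1,"fingers": 0},
    {"x": -0.05,"y": -0.118,"z": -0.08,"yaw": 0.1,"fingers": 0},
    {"x": -0.05,"y": -0.118,"z": -0.08,"yaw": 0.1,"fingers": 0},
    {"x": -0.05,"y": -0.118,"z": -0.08,"yaw": 0.1,"fingers": 0},
    {"x": -0.05,"y": -0.118,"z": -0.08,"yaw": 0.1,"fingers": 0},
  ],
)

```text
time: 13.0
eef_pos: [0.4428, 0.0998, 0.2492]
tcp_rot: [0.705, 0.709, 0.002, 0.002]
contact_force: [0.8, -0.0, -0.1]
opening: 0.998
finger_force: 0.0
```

Run:
```python
from h import *
s=ctrl.get_state();np.save("s6.npy",s,allow_pickle=True);print(s["time"],s["eef_pos"],s["tcp_rot"])
i=ctrl.read_camera("wrist")[:,:,::-1];cv2.imwrite("pics/w6.png",i)
u,v=proj(cam("wrist",s),[.44,.1763,.068]);x0,y0=int(u)-80,max(0,int(v)-75);print(x0,y0)
cv2.imwrite("pics/w6c.png",cv2.resize(i[y0:y0+140,x0:x0+160],None,fx=4,fy=4,interpolation=cv2.INTER_CUBIC))
```

```text
13.0 [0.4428 0.0998 0.2492] [0.7054 0.7088 0.0016 0.0015]
239 19
```

View pics/w6c.png

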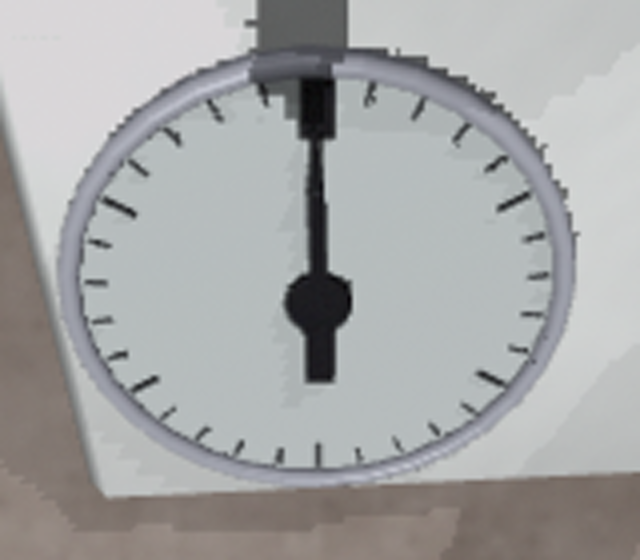

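The pointer, at column 316, runs into the middle of the zero mark (columns 300–336, mid 317). It is centred, the pan is up and the arm is clear, so I'm handing in.

```bash
python3 -c "
from plant import ctrl
print(ctrl.sign_off())"
```

```text
the job is handed in; nothing more can be done
None
```

I pushed the pan to its stop and let it come back up, then turned the knob until the pointer tip stood on the middle of the zero mark in the last wrist picture; the job was handed in at about 13 s, with no verdict returned.

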